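Find the hidden catch of the token chest

ROBOT

A 6-joint arm with a two-finger parallel gripper is mounted at the origin on a cart in front of the work surface, level with it; the furniture and walls round the work are solid. World frame = base frame: x ahead of the robot, y to its left, z up, the work surface at z = 0. Lengths are in m, angles in degrees, forces in N, time in s.
With the tool pointing down it reaches from about 0.4 to 0.825 m from the base axis. Payload 7 kg.
Tool frame: the origin (TCP) lies at the very end of the fingers, on their centre line; the grasp point (between the pads) lies 19 mm behind it (ctrl.grip_depth is the z of the grasp point in the tool frame, in m); z points along the fingers, y is the direction in which the jaws open and shut (so a half turn about z gives the same grasp; the last joint's range is limited). The gripper opens to 88 mm and grips with 3 to 60 N. Pads are 19 mm wide; open, the fingers measure 130 mm over their backs; the gripper's body (78 mm by 193 mm) begins 47 mm behind the grasp point.
Start: joints at [-59.353, 20.546, 0.682, 0, -70.136, -16.507], TCP at [0.165, -0.655, 0.227] pointing down, gripper open.
Joint ranges: [-176.03, 176.03], [-82.01, 121.73], [-58.28, 71.71], [-173.87, 95.51], [-174.79, -0.11], [-173.66, 173.66]. Speed limits (degrees/s): [136.94, 136.94, 172.46, 180, 180, 180].

INTERFACE

Orientations are given as [roll, pitch, yaw] about the fixed x, y, z axes, in that order (R = Rz(yaw) Ry(pitch) Rx(roll)).
In Python, from plant import telemetry, snapshot, job, models, ctrl gives the robot as it stands.
- The arm moves only by the tool jog_arm, never from a script. Its argument "targets" is text: rows parted by semicolons, each of 7 numbers parted by spaces: the shift along the tool's x, y, z in m, then the turn, a rotation vector about the tool's x, y, z in degrees, then the gripper command: -1 is shut, 1 is fully open, values between are in proportion. A call has exactly 8 rows; each row is the pose to reach, as a shift and turn from the pose measured when the call began, along the tool's axes at that moment; what a row does not reach only later rows make up. A row lasts 1/8 s, in which the tool goes at most 62.5 mm and 10.7 degrees, less where a joint would pass 70% of its speed; a pose out of reach is approached as far as the arm can. A call with a gripper value outside its range is refused whole. The fingers move at their own pace and stop on an object; the grip force is fixed at half the most. Time passes only in rows, so rows that repeat a pose let the fingers close, or fill a call up. It gives the time, the measured TCP pose, the force and the opening at its end, in the units of the state.
- telemetry.get_obs(): the state, without advancing time (a new reading comes with each control period).
- snapshot(name): name is "side" or "top" or "wrist"; returns a dict with "img" (400x640x3 uint8, red, green, blue), "range_z" (400x640 float32, m along the optical axis (not along the pixel's ray), 0 where there is no reading), "intrinsics" (3x3 intrinsics, pixels), "R" (3x3) and "t" (3): a world point X has camera coordinates R X + t. Camera axes: x right, y down, z forward; pixel columns grow to the right and rows downward; lengths in m; the calibration is good to about 2 mm. The wrist camera is an equidistant fisheye: a pixel r from the principal point sees the ray r / f radians off the axis. A picture is of the moment at which its call begins.
- job.close_job(): hands the job in, once; it reports no verdict.
Trained networks look in a picture, given as the dict that the camera call returned (one of the last four; its "shot" number tells which), for a name from the list of things; names that differ only in an ending like _2 or _b are one class to them, and where a whole thing is asked for, a point or a joint stands for the part that bears it (a point fixed in the world has none). Each returns a list of dicts, best first, with "conf" (0 to 1); they miss things now and then, are a little off and sometimes report something else, mostly with a low value. They report only what shows in the picture. A call takes as long as a camera call.
- models.cut_out(name, picture): "region" (400x640 bool, what is visible of it) and "uv" ([column, row] in pixels, amid what is visible of it).
- models.spot_point(name, picture): "uv" ([column, row] in pixels: a listed point, or the origin of a listed thing).
The state is a dict: "clock": time; "joint_pos": joint angles; "qvel": joint speeds; "tau": joint torques, N m; "tool_pos": TCP position; "orientation": TCP orientation; "force": force on the tool from outside, world axes, zero at the start; "moment": the same for the moment, N m; "opening": finger opening in m.
Only numpy, scipy, OpenCV 4.12 (cv2) and the standard library are available. Lean on these libraries where they do the work, as an engineer would, in place of code of your own. Each camera call takes 0.05 s, during which the arm holds its last target.

TASK

The drawer of the small wooden chest has no handle: one of the five identical tiles let flush into its flat top is a concealed spring catch. Feel across the tiles with the shut fingertips, pressing gently, until you find the one that gives, and press it right down so that the drawer springs out by itself; then take the hand clear. Do not touch the drawer, and leave the seal, the pot and the flower stamp beside the chest where they stand, without picking up anything.

Things in the scene. Friction and masses are not known exactly. Their poses are not given: they have to be found in the camera images.
- chest: Dark wooden chest, 130 (x) x 264 (y) x 80 (z) mm, fixed to the table. Origin: centre of its underside; z up, its front (drawer side) faces its own -x, its flat top is 80 mm above the origin.
- tile_row (a point): Centre of the chest's flat top, level with its surface; axes as the chest's. Five like tiles of lighter wood, each 46 (x) x 42 (y) mm, lie flush in a row along y, centred at y = -88, -44, 0, +44, +88 mm from here, 2 mm grooves between. Four are rigid; one, in any of the five places, is the catch: it sinks straight into its 46 x 42 mm opening, so the fingertips must press within its outline.
- catch (a joint): How far the catch tile is pressed down, m: 0 = flush with the top, 0.006 = at its stop. A spring pushes it up: it starts to move at about 2 N and reaches its stop at about 5 N; it lets the drawer go at about 0.0035 and springs back when released.
- drawer (a joint): How far the drawer has come out of the chest's front, m: 0 = shut and flush, 0.045 = fully sprung out. The catch holds it shut; once let go, a spring drives it out to its stop within about a second, and it stays there. Its front is a plain board of lighter wood, 244 x 58 mm, with no handle.
- seal_table: Bystander: slim brown wooden wax seal standing upright, 23 mm across and 108 mm tall, beside the chest's -y end. Origin: centre of its foot.
- pot_round: Bystander: small round wooden pot with a red lid, 40 mm across and 30 mm tall, beside the chest's +y end. Origin: centre of its underside.
- stamp_flowers: Bystander: wooden stamp block with three printed flowers, 30 x 46 x 34 mm, beside the chest's +y end, behind the pot. Origin: centre of its underside.

How it is judged:
By the outcome, as a careful person would: the job done as asked, in the order asked, and still so for the second after the job is handed in, with the robot touching nothing.
It also fails if it takes over 45 s, if anything falls off the work surface, if the arm or the gripper's body presses on something with over 40 N, if the wrist force passes 120 N, or if a joint passes its speed limit or range.

## Working session

There is one attempt and no reset: what is moved stays moved. The work goes in short steps, Python scripts to look and compute and a tool call to move; the robot and the scene stay as the last step left them, time stands still between calls to the robot, and variables do not carry over. Pictures are saved under pics/ and viewed, and the job is handed in when it is done.

Besides the shell and the picture viewer there is one more tool, called after "Emit:" by a JSON object that holds its "fn" and its "kwargs". jog_arm: Moves the arm, as the interface text tells. Its arguments: {"type":"object","properties":{"targets":{"type":"string"}},"required":["targets"]}

```bash
mkdir -p pics; ls
python3 - <<'E'
from plant import telemetry, snapshot, job, models, ctrl
import cv2,numpy as np
print(telemetry.get_obs())
for n in ("side","top"):
    s=snapshot(n); cv2.imwrite(f"pics/{n}1.png",s["img"][...,::-1]); print(n,s["intrinsics"],s["R"],s["t"])
    for m in("chest","tile_row"):
        print(m,[(d["uv"],d["conf"]) for d in models.spot_point(m,s)][:2])
    np.savez(f"{n}1.npz",**{k:s[k] for k in("img","range_z","intrinsics","R","t")})
E
```

```text
pics
{'clock': 0.0, 'joint_pos': array([-5.93532815e+01,  2.05931699e+01,  6.35114159e-01, -2.11254132e-02,
       -7.01353017e+01, -1.65038705e+01]), 'qvel': array([ 0.02829033,  0.08020774, -0.04880053,  0.01081473, -0.06239003,
       -0.16915176]), 'tau': array([-2.65424587e-04, -5.82715845e+01,  2.93067706e+01,  6.99767411e+00,
        6.96237505e-03, -1.49798116e-04]), 'tool_pos': array([ 0.16476225, -0.65409077,  0.22561012]), 'orientation': array([ 1.79904847e+02, -7.48274795e-03, -1.65864340e+02]), 'force': array([ 0.39686308,  0.05474427, -0.50969309]), 'moment': array([0.03193577, 0.01528913, 0.00302701]), 'opening': 0.08794578528841256}
side [[488.48626668   0.         322.10439564]
 [  0.         488.48626668 207.31484414]
 [  0.           0.           1.        ]] [[ 0.94460692 -0.32819945 -0.0017013 ]
 [-0.17571616 -0.50134556 -0.84721689]
 [ 0.27720318  0.80058588 -0.53124443]] [-0.54034988  0.14393513  0.86550962]
chest [([289.7, 243.5], 0.77)]
tile_row [([286.6, 207.2], 0.56), ([292.5, 242.7], 0.34)]
top [[475.88075928   0.         321.43558739]
 [  0.         475.88075928 194.76766027]
 [  0.           0.           1.        ]] [[ 0.02549096 -0.99961528  0.01093165]
 [-0.98052204 -0.02713137 -0.19452614]
 [ 0.19474789 -0.00576006 -0.98083642]] [-0.07828744  0.54680012  0.92680273]
chest [([302.2, 223.0], 0.83)]
tile_row [([303.0, 219.5], 0.87)]
```

View pics/side1.png

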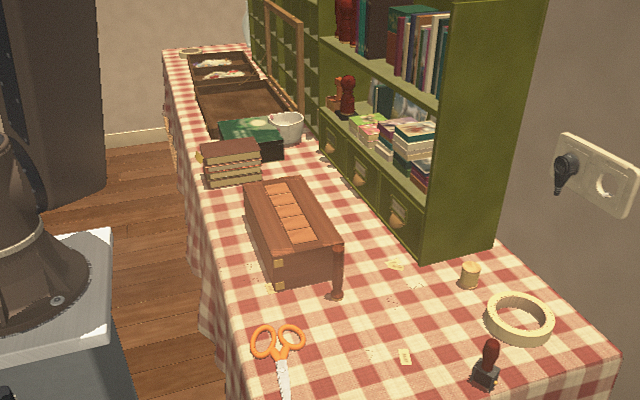

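View pics/top1.png

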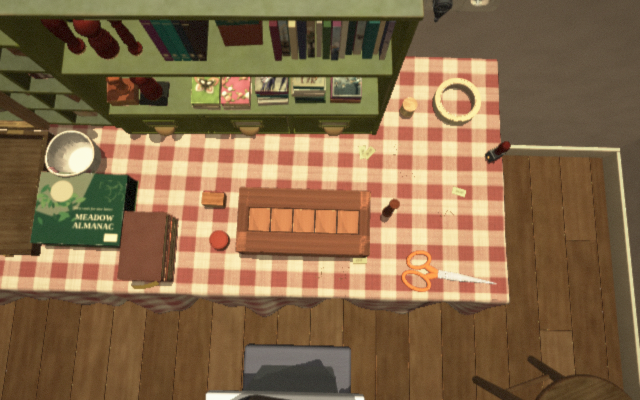

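The top view shows five orange tiles at columns 259–348, row about 220. The seal is at about (390,208), to the right (-y); the pot at (219,240) and the stamp at (213,200) are to the left (+y). The shelf starts at about row 135.

Run:
```python
import cv2,numpy as np
def load(n):
    d=np.load(n); return d
d=load("top1.npz");K,R,t=d["intrinsics"],d["R"],d["t"];img=d["img"];Z=d["range_z"]
v,u=np.mgrid[0:400,0:640]
P=np.stack([(u-K[0,2])/K[0,0]*Z,(v-K[1,2])/K[1,1]*Z,Z],-1)
W=(P-t)@R
# chest top mask
m=(abs(W[...,2]-.08)<.012)&(u>225)&(u<385)&(v>180)&(v<262)&(Z>0)
n,l,st,_=cv2.connectedComponentsWithStats(m.astype(np.uint8)); k=1+st[1:,4].argmax(); m=l==k
print("z top med",np.median(W[m][:,2]),m.sum())
r=cv2.minAreaRect(W[m][:,:2].astype(np.float32)*1000);print("chest rect",r)
hsv=cv2.cvtColor(img,cv2.COLOR_RGB2HSV)
print(hsv[220,[260,271,282,304,326,348]],hsv[195,300])
tm=m&(hsv[...,2]>165)&(v>200)&(v<240)
tm=cv2.morphologyEx(tm.astype(np.uint8),cv2.MORPH_OPEN,np.ones((3,3)))
# project by ray onto z=.08
n,l,st,c=cv2.connectedComponentsWithStats(tm)
def ray(uv,z=.08):
    a=R.T@np.array([(uv[0]-K[0,2])/K[0,0],(uv[1]-K[1,2])/K[1,1],1]);o=-R.T@t
    return o+a*(z-o[2])/a[2]
for i in range(1,n):
    if st[i,4]>50: print(st[i],c[i],ray(c[i]))
r=cv2.minAreaRect(np.array([ray((x,y))[:2]*1000 for y,x in np.argwhere(tm)],np.float32));print("tiles",r)
for uv in((302.2,223),(303,219.5)):print(ray(uv))
# heights nearby
for nm,(a,b,e,f) in dict(seal=(380,402,195,222),pot=(208,230,230,252),stamp=(200,226,190,210),shelf=(230,380,100,140)).items():
    w=W[e:f,a:b].reshape(-1,3);w=w[w[:,2]>.015];print(nm,w.min(0),w.max(0),np.median(w,0))
np.save("W_top.npy",W)
```

```text
z top med 0.07949379585046751 8588
chest rect ((491.48126220703125, -29.282485961914062), (265.0680236816406, 130.8977508544922), 89.71633911132812)
[[ 12 154 227]
 [ 15 141 224]
 [ 12 154 227]
 [ 12 153 226]
 [ 12 156 226]
 [ 12 154 225]] [ 11 160 163]
[360 201   9   8  57] [363.47368421 203.84210526] [ 0.52737739 -0.14811448  0.08      ]
[249 208  21  23 463] [259.03455724 218.74730022] [0.49166131 0.05889375 0.08      ]
[271 209  21  23 452] [281.10619469 219.7699115 ] [0.49080054 0.0150906  0.08      ]
[293 209  21  23 463] [303.0475162  220.37580994] [ 0.49076594 -0.02843461  0.08      ]
[315 210  21  23 455] [325.43736264 220.96483516] [ 0.49078914 -0.07287136  0.08      ]
[337 211  22  22 438] [347.3196347  221.32191781] [ 0.49124931 -0.11631792  0.08      ]
[236 232  11   8  83] [240.81927711 235.44578313] [0.45754039 0.0930019  0.08      ]
tiles ((491.84515380859375, -27.346572875976562), (76.18645477294922, 261.7042236328125), 1.5255801677703857)
[ 0.48547771 -0.02692946  0.08      ]
[ 0.4925157  -0.02828251  0.08      ]
seal [ 0.35765231 -0.21536652  0.0150074 ] [ 0.53435156 -0.05808344  1.0162646 ] [ 0.52219756 -0.20285497  0.10435846]
pot [ 0.35765231 -0.05808344  0.01523858] [0.47349304 0.16738868 1.0162646 ] [0.45417402 0.14691822 0.02917903]
stamp [ 0.35765231 -0.05808344  0.01502684] [0.55698211 0.1880019  1.0162646 ] [0.53975991 0.16333966 0.03314938]
shelf [ 0.35765231 -0.18198237  0.01539035] [0.72979327 0.13935754 1.0162646 ] [ 0.69942645 -0.02617388  0.11168186]
```

Run:
```python
import cv2,numpy as np
d=np.load("side1.npz");K,R,t=d["intrinsics"],d["R"],d["t"];img=d["img"];Z=d["range_z"]
v,u=np.mgrid[0:400,0:640]
P=np.stack([(u-K[0,2])/K[0,0]*Z,(v-K[1,2])/K[1,1]*Z,Z],-1)
W=(P-t)@R
m=(abs(W[...,2]-.08)<.006)&(abs(W[...,0]-.49)<.09)&(abs(W[...,1]+.03)<.16)&(Z>0)
n,l,st,_=cv2.connectedComponentsWithStats(m.astype(np.uint8)); m=l==1+st[1:,4].argmax()
print(np.median(W[m][:,2]),cv2.minAreaRect(W[m][:,:2].astype(np.float32)*1000))
hsv=cv2.cvtColor(img,cv2.COLOR_RGB2HSV);tm=m&(hsv[...,2]>190);w=W[tm]
print(tm.sum(),np.percentile(w[:,:2],[1,50,99],axis=0))
w=W[(W[...,2]>.13)&(W[...,2]<.7)&(Z>0)&(abs(W[...,1])<.4)&(W[...,0]>.45)];print("shelf xmin",np.percentile(w[:,0],[0,1,5]))
```

```text
0.07909995008454249 ((493.6570739746094, -28.315505981445312), (270.9152526855469, 130.7969512939453), 89.63597106933594)
1534 [[ 0.43530852 -0.15816523]
 [ 0.49271375 -0.0547727 ]
 [ 0.55772444  0.07824859]]
shelf xmin [0.68725702 0.69529709 0.70511985]
```

Emit:
{"fn": "jog_arm", "kwargs": {"targets": "-0.033 0.038 0 0 0 -9.5 -1; -0.067 0.075 0 0 0 -19 -1; -0.1 0.113 0 0 0 -28.5 -1; -0.134 0.151 0 0 0 -38 -1; -0.167 0.189 0 0 0 -47.5 -1; -0.201 0.226 0 0 0 -57 -1; -0.234 0.264 0 0 0 -66.5 -1; -0.268 0.302 0 0 0 -76 -1"}}

```text
clock: 1.3
tool_pos: [0.3515, -0.2946, 0.2267]
orientation: [-180.0, 0.0, -89.6]
force: [1.1, -0.4, 0.3]
opening: 0.0131
```

Emit:
{"fn": "jog_arm", "kwargs": {"targets": "-0.035 -0.028 0 0 0 0.4 -1; -0.072 -0.056 0 0 0 0.4 -1; -0.108 -0.084 0 0 0 0.4 -1; -0.144 -0.112 0 0 0 0.4 -1; -0.178 -0.14 0 0 0 0.4 -1; -0.178 -0.14 0.05 0 0 0.4 -1; -0.178 -0.14 0.1 0 0 0.4 -1; -0.178 -0.14 0.115 0 0 0.4 -1"}}

```text
clock: 2.3
tool_pos: [0.4882, -0.1155, 0.1094]
orientation: [179.8, -0.0, -90.0]
force: [-0.4, -1.6, 0.7]
opening: 0.0001
```

Run:
```python
from plant import telemetry, snapshot, models
import cv2,numpy as np
o=telemetry.get_obs();print({k:np.round(o[k],4) for k in("clock","tool_pos","orientation","force","opening")})
for n in ("side","wrist","top"):
    s=snapshot(n); 
    np.savez(f"{n}2.npz",**{k:s[k] for k in("img","range_z","intrinsics","R","t")})
    im=s["img"][...,::-1]
    if n!="wrist": im=cv2.resize(im[150:300,200:400],None,fx=4,fy=4)
    cv2.imwrite(f"pics/{n}2.png",im)
```

```text
{'clock': np.float64(2.3), 'tool_pos': array([ 0.4882, -0.1155,  0.1094]), 'orientation': array([ 1.797596e+02, -6.000000e-03, -8.995430e+01]), 'force': array([-0.4245, -1.6208,  0.7324]), 'opening': np.float64(0.0001)}
```

View pics/wrist2.png

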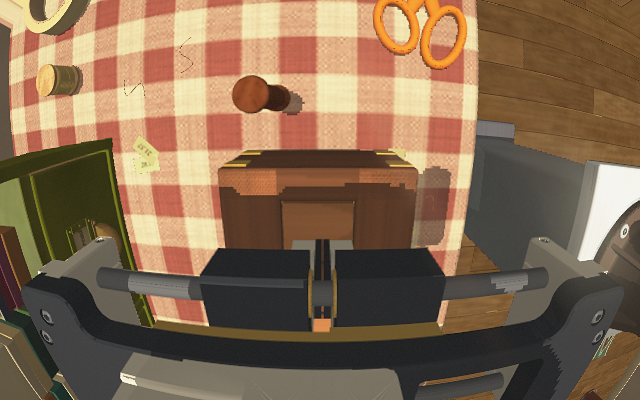

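View pics/side2.png

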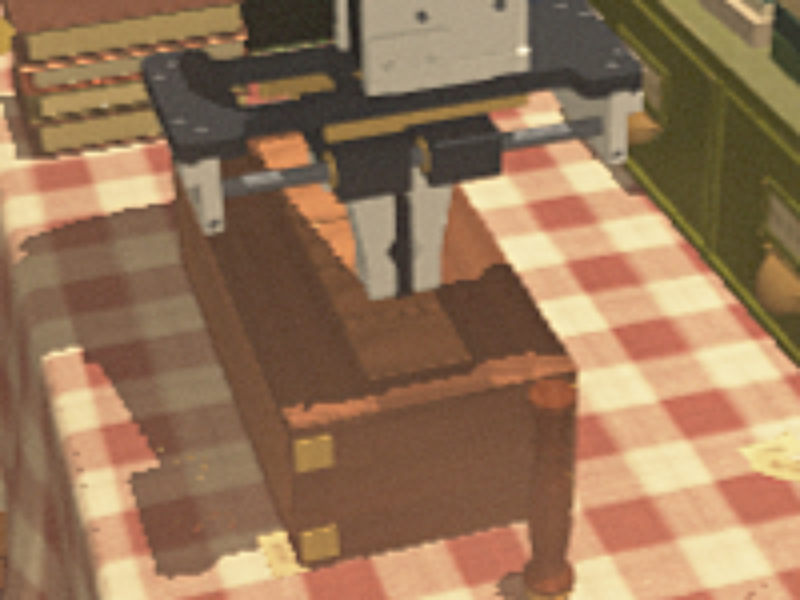

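The fingers taper to a tip about 30 mm wide in x and sit over the -y tile (side crop, about (405,295)). The seal is clear. Next is a gentle first press.

Emit:
{"fn": "jog_arm", "kwargs": {"targets": "0 -0.003 0.008 0 0 0 -1; 0.001 -0.003 0.018 0 0 0 -1; 0.001 -0.003 0.024 0 0 0 -1; 0.001 -0.003 0.027 0 0 0 -1; 0.001 -0.003 0.0285 0 0 0 -1; 0.001 -0.003 0.03 0 0 0 -1; 0.001 -0.003 0.031 0 0 0 -1; 0.001 -0.003 0.031 0 0 0 -1"}}

```text
clock: 3.45
tool_pos: [0.4937, -0.1167, 0.0815]
orientation: [-180.0, -0.0, -89.9]
force: [-0.0, 1.1, 0.0]
opening: 0.0003
```

Emit:
{"fn": "jog_arm", "kwargs": {"targets": "0 0.001 0.001 0 0 0 -1; 0 0.001 0.002 0 0 0 -1; 0 0.001 0.003 0 0 0 -1; 0 0.001 0.003 0 0 0 -1; 0 0.001 0.003 0 0 0 -1; 0 0.001 0.003 0 0 0 -1; 0 0.001 0.003 0 0 0 -1; 0 0.001 0.003 0 0 0 -1"}}

```text
clock: 4.45
tool_pos: [0.4927, -0.1167, 0.0786]
orientation: [-180.0, -0.0, -89.9]
force: [-2.1, 1.2, 3.8]
opening: 0.0002
```

Emit:
{"fn": "jog_arm", "kwargs": {"targets": "0 0 0.001 0 0 0 -1; 0 0 0.002 0 0 0 -1; 0 0 0.002 0 0 0 -1; 0 0 0.002 0 0 0 -1; 0 0 0.002 0 0 0 -1; 0 0 0.002 0 0 0 -1; 0 0 0.002 0 0 0 -1; 0 0 0.002 0 0 0 -1"}}

```text
clock: 5.45
tool_pos: [0.4926, -0.1167, 0.0765]
orientation: [-180.0, -0.0, -89.9]
force: [-0.6, 1.1, 2.7]
opening: 0.0003
```

Run:
```python
from plant import telemetry
for i in range(2):
    o=telemetry.get_obs();print(o["tool_pos"],o["force"])
```

```text
[ 0.49263587 -0.11674412  0.0765338 ] [-0.5839102   1.14659234  2.65134154]
[ 0.49263587 -0.11674412  0.0765338 ] [-0.5839102   1.14659234  2.65134154]
```

It gives: z has sunk about 3 mm with the force at only about 3 N. I'll press it right down.

Emit:
{"fn": "jog_arm", "kwargs": {"targets": "0 0 0.001 0 0 0 -1; 0 0 0.002 0 0 0 -1; 0 0 0.003 0 0 0 -1; 0 0 0.0035 0 0 0 -1; 0 0 0.0035 0 0 0 -1; 0 0 0.0035 0 0 0 -1; 0 0 0.0035 0 0 0 -1; 0 0 0.0035 0 0 0 -1"}}

```text
clock: 6.45
tool_pos: [0.4927, -0.1168, 0.0741]
orientation: [-179.9, -0.0, -89.9]
force: [-6.2, 2.1, 16.3]
opening: 0.0006
```

Run:
```python
from plant import snapshot
import cv2
s=snapshot("side");cv2.imwrite("pics/side3.png",cv2.resize(s["img"][150:300,200:400,::-1],None,fx=4,fy=4))
```

```text
(no output)
```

View pics/side3.png

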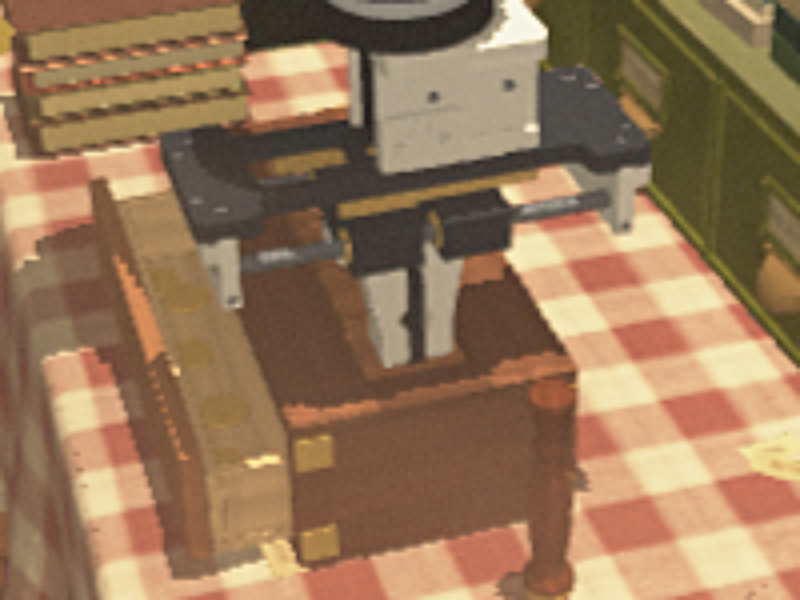

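The drawer has sprung out on the left, with the tile at its stop (16 N). Now I lift straight up.

Emit:
{"fn": "jog_arm", "kwargs": {"targets": "0 0 -0.006 0 0 0 -1; 0 0 -0.02 0 0 0 -1; 0 0 -0.04 0 0 0 -1; 0 0 -0.065 0 0 0 -1; 0 0 -0.09 0 0 0 -1; 0 0 -0.12 0 0 0 -1; 0 0 -0.14 0 0 0 -1; 0 0 -0.15 0 0 0 -1"}}

```text
clock: 7.5
tool_pos: [0.493, -0.1167, 0.2257]
orientation: [-179.8, -0.0, -89.9]
force: [-0.4, 0.5, -0.5]
opening: 0.0003
```

Emit:
{"fn": "jog_arm", "kwargs": {"targets": "0.02 0 0 0 0 0 -1; 0.06 0 0 0 0 0 -1; 0.1 0 0 0 0 0 -1; 0.14 0 0 0 0 0 -1; 0.18 0 0 0 0 0 -1; 0.2 0 0 0 0 0 -1; 0.2 0 0 0 0 0 -1; 0.2 0 0 0 0 0 -1"}}

```text
clock: 8.5
tool_pos: [0.4932, -0.3161, 0.2255]
orientation: [-179.8, 0.0, -89.9]
force: [0.0, 0.1, -0.1]
opening: 0.0005
```

Run:
```python
from plant import snapshot,telemetry
import cv2,numpy as np
s=snapshot("top");cv2.imwrite("pics/top4.png",s["img"][...,::-1])
s2=snapshot("side");cv2.imwrite("pics/side4.png",s2["img"][...,::-1])
K,R,t=s["intrinsics"],s["R"],s["t"];Z=s["range_z"];v,u=np.mgrid[0:400,0:640]
W=(np.stack([(u-K[0,2])/K[0,0]*Z,(v-K[1,2])/K[1,1]*Z,Z],-1)-t)@R
c=W[(abs(W[...,1]+.028)<.1)&(W[...,2]>.05)&(W[...,2]<.09)&(W[...,0]>.3)&(W[...,0]<.6)&(Z>0)]
print("front x",c[:,0].min()); m=W[(abs(W[...,0]-.491)<.015)&(abs(W[...,1]+.1165)<.013)];print("tile z",np.median(m[:,2]))
o=telemetry.get_obs();print(o["tool_pos"],o["force"],abs(o["qvel"]).max(),o["clock"])
```

```text
front x 0.3816437024323038
tile z 0.6695732251632609
[ 0.49348471 -0.315783    0.22585078] [0.32188035 0.19362438 0.52448907] 0.22532424255314862 8.6
```

View pics/top4.png

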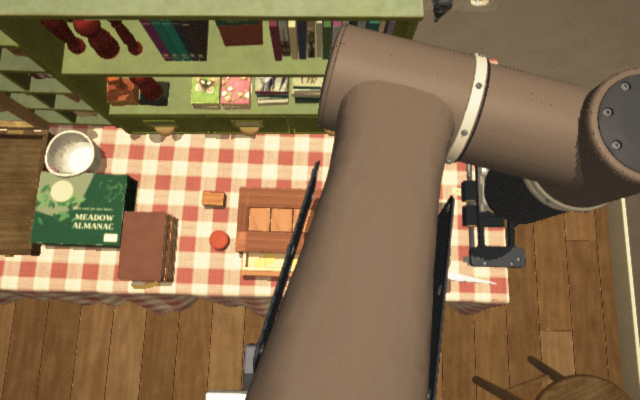

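View pics/side4.png

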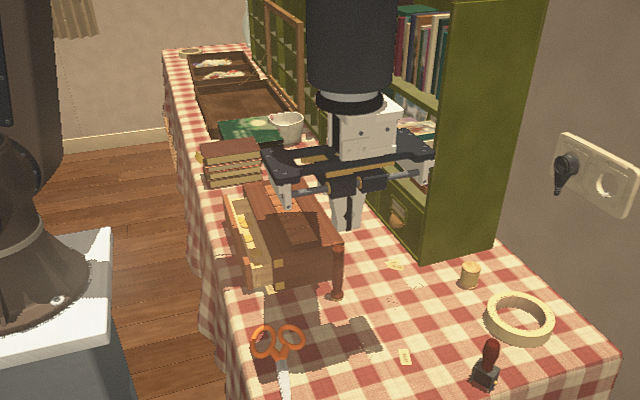

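The drawer is fully out: its front is at x = 0.382, which is 45 mm in front of the chest. The seal (side view, about (337,270)), pot and stamp (top view, (219,240) and (213,200)) are all in place, and the arm is clear.

```bash
python3 -c "
from plant import job; print(job.close_job())"
```

```text
the job is handed in; nothing more can be done
None
```

The drawer is open. The catch was the first tile I tried, the one at the chest's -y end. It sank about 3 mm at roughly 3 N, so I pressed it down to its stop, where the force reached about 16 N. The drawer then sprang out by itself, and I lifted the hand straight up and moved it aside before handing in at about 8.6 s.

- **Drawer:** the depth image put its front at x = 0.382, against about 0.427 for the chest front, so it is fully out at 45 mm.
- **Bystanders:** the seal is still standing, and the pot and stamp are in their original places.
- **Arm:** the force on the tool was about zero and the TCP was at z = 0.226, touching nothing.
- **Failed check:** I could not confirm in the images that the tile sprang back flush, because the arm hid it in the top view.

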